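# Zero the tuner's roller inductor and set it two turns out

### The arm

A 6-joint arm with a two-finger parallel gripper is mounted at the origin on the work surface. World frame = base frame: x ahead of the robot, y to its left, z up, the work surface at z = 0. Lengths are in m, angles in rad, forces in N, time in s.
With the tool pointing down it reaches from about 0.375 to 0.975 m from the base axis. Payload 3.8 kg.
Tool frame: the origin (TCP) lies on the centre line of the jaws, within the pads' length; the fingertips stand 14 mm ahead of it and the grasp point (between the pads) lies 5 mm behind it; y points along the fingers, x is the direction in which the jaws open and shut, and the axes are right-handed (so a half turn about y gives the same grasp; the last joint's range is limited). The gripper opens to 85 mm and grips with 20 to 120 N. Pads are 22 mm wide; open, the fingers measure 114 mm over their backs; the gripper's body (76 mm by 85 mm) begins 54 mm behind the grasp point. The pads swing forward as they close: fully open they stand 13 mm farther back than shut.
Start: joints at [1.231, 0.264, 1.604, -0, 1.274, -0.037], TCP at [0.201, 0.644, 0.245] pointing down, gripper open.
Joint ranges: [-2.63, 2.63], [-0.94, 2.18], [0.31, 2.57], [-1.31, 4.45], [0, 2.66], [-2.55, 2.55]. Speed limits (rad/s): [2.57, 2.57, 3.14, 3.14, 3.14, 3.14].

### API

Orientations are given as a unit quaternion [w, x, y, z].
In Python, from plant import * gives the robot as it stands. The module is installed in compiled form; this text tells all that it offers.
- The arm moves only by the shell command python3 -m handwheel 'ROWS' [OPENING]. ROWS is JSON, a list of rows, each a list of 2 entries, a list of its own where there are three numbers: the shift along the world's x, y, z in m, then the turn, a rotation vector about the world's x, y, z in degrees. In form: [[[dx, dy, dz], [wx, wy, wz]], ...]. A call has 1 to 12 rows; each row is the pose to reach, as a shift and turn from the pose measured when the call began; what a row does not reach only later rows make up. A row lasts 1/12 s, in which the tool goes at most 41.7 mm and 7.16 degrees, less where a joint would pass 70% of its speed; a pose out of reach is approached as far as the arm can. A call with a gripper value outside its range is refused whole. OPENING is the closure in counts, from 0 (fully open) to 255 (shut), set as the call begins (- or left out, the last holds). The fingers move at their own pace and stop on an object; the grip force is fixed at half the most. Time passes only in rows, so rows that repeat a pose let the fingers close. It gives the time, the measured TCP pose, the force and the opening at its end, in the units of the state.
- read_state(): the state, without advancing time (a new reading comes with each control period).
- capture(name): name is "scene" or "top" or "wrist"; returns the picture (400x640x3 uint8, blue, green, red); there is no depth.
- get_calibration(name): a dict with "vfov" (degrees; the focal length in pixels is half the picture's height over the tangent of half this angle, whatever the lens; pixels are square), "cx", "cy" (the principal point, pixels), "world_from_camera" (4x4, takes a point from camera to world coordinates); the wrist camera has in their place "T_tool_cam" (4x4, takes a point from camera to tool coordinates, whose origin is the TCP and whose axes are the tool frame's). Camera axes: x right, y up, looking along -z (the intrinsics and any distortion apply to the point x, -y, -z); pixel columns grow to the right and rows downward; lengths in m; the calibration is good to about 2 mm. A picture is of the moment at which its call begins: read the wrist's pose just before it. get_calibration takes no time and is no camera call.
- job_done(): hands the job in, once; it reports no verdict.
The state is a dict: "time_s": time; "q": joint angles; "qd": joint speeds; "joint_efforts": joint torques, N m; "eef_pos": TCP position; "eef_rot": TCP orientation; "wrist_force": force on the tool from outside, world axes, zero at the start; "torque": the same for the moment, N m; "opening": finger opening in m.
Only numpy, scipy, OpenCV 4.12 (cv2) and the standard library are available. Lean on these libraries where they do the work, as an engineer would, in place of code of your own. Each camera call takes 0.05 s, during which the arm holds its last target. There are 200 camera calls.

### The job

Take the finned aluminium test load out of the wooden plug rack and plug it fully home into the red-ringed jack on top of the antenna tuner. Then wind the inductor handwheel clockwise until it comes up against its stop, back it off exactly two turns, and finish with the wheel's revolving handle still held there between the fingers, without letting go. Do not disturb the other plug in the rack, the candy dish, the radio head unit or the fan.

Things in the scene. Friction and masses are not known exactly. Their poses are not given: they have to be found in the camera images.
- tuner: Grey antenna tuner, fixed box 200 (x) by 320 (y) by 95 mm high, controls on its flat top. Origin: centre of its underside; z up, x from its front to its rear edge, y towards the black strip with two jacks. Its top also has two black knobs (16 mm high), a meter, and a slot with a white tick for each turn; a red pointer in it shows the turns: tick 0 at the stop, 6 mm towards +y a turn.
- jack (a point): Centre of the mouth of the red-ringed jack, in the plane of the tuner's top, 95 mm above the hutch; z points up out of it. Round hole 7.5 mm in diameter, slightly chamfered, 24 mm deep, at x +45, y +110 mm in the tuner's frame. The grey-ringed jack 90 mm nearer the tuner's front is the wrong one.
- wheel_axis (a point): Point on the upright axis of the inductor handwheel (aluminium disc, 84 mm across, 14 mm thick, its top 117 mm above the hutch), at the height of the handle's middle (139 mm). Axes as the tuner's. It lies at x -30, y -75 mm in the tuner's frame.
- wheel (a joint): Handwheel angle (rad): 0 = its clockwise stop, positive = backed off (counter-clockwise from above); a turn is 6.283, 15 turns in all. It stays where it is left and takes about 1.5 N at the handle. At 0 the handle stands on the tuner's +x side of the axis, by a white mark; at angle a it stands 31 mm from the axis along (cos a, sin a) in the tuner's frame.
- handle: Black upright revolving handle on the handwheel, 16 mm in diameter, 40 mm tall, from 2 mm above the disc; it spins freely on its own stud, so fingers that hold it need not turn as it is led round the circle. Origin: its centre (half-way up), 22 mm above the disc's top and 31 mm from the wheel's axis; z up.
- rack: Fixed oak plug rack, block 130 (x) by 50 (y) by 30 mm high, origin at the centre of its underside. Two holes on its long (x) axis, 35 mm either side of its middle; the test load stands in one and the other plug in the other.
- load_mid (a point): Test load: middle of its barrel, where to grasp. Upright finned aluminium barrel, 24 mm in diameter, 41 mm tall, over a brass shoulder (14 mm across, 4 mm tall) and a brass pin 6 mm in diameter, 22 mm long, tapered at its foot. z is up its axis; this point lies 46 mm above the pin's tip, and 24 mm above the rack's or tuner's top when the plug is home. About 70 g.
- load_tip (a point): Centre of the foot of the test load's pin, 46 mm below the middle of its barrel; same axes.
- adapter: The other plug in the rack: narrow black barrel (16 mm) with a brass top, 36 mm tall above the rack, to be left alone. Origin at its pin's tip, 22 mm below the rack's top.
- dish: Smoked glass candy dish with knob lid, 110 mm across, 92 mm high, loose, to be left alone. Origin: centre of its underside.
- head_unit: Black remote head unit of the truck radio on its small desk stand, about 150 mm wide and 80 mm high, loose, to be left alone. Origin: centre of the stand's underside.
- fan: Silver desk fan with a pivoting head, 166 mm wide, 231 mm high, loose, to be left alone. Origin: centre of its round foot's underside.

How it is judged:
On the way, in this order (a step that is already met when the one before it is completed fails the run):
1. the test load is plugged home in the red-ringed jack (z of load_tip in the frame of jack below -0.0195 m and horizontal distance between load_tip and jack below 0.003 m and angle between the z axis of load_mid and the z axis of jack, either way round below 0.1 rad), for 0.2 s.
2. the handwheel is wound clockwise against its stop (value of joint wheel below 0.1 rad), for 0.1 s.
At the end, for the whole second after the job is handed in: The handwheel stands still two turns out from its stop (12.57 rad, within 0.2 rad or about 11 degrees), with its revolving handle held between the fingers (more than 3 N of contact), and the test load is upright in the red-ringed jack with its shoulder within 2.5 mm of the tuner's top (all of step 1 and value of joint wheel between 12.366 and 12.766 rad and velocity of joint wheel between -0.1 and 0.1 rad/s and contact force between the fingers and handle above 3 N and distance between the grasp point and handle below 0.03 m); the arm keeps its last pose, push and grip.
It fails at once if the other plug is disturbed (moved more than 10 mm) (distance of adapter from where it was at the start of the episode above 0.01 m).
It fails at once if the candy dish is disturbed (moved more than 15 mm) (distance of dish from where it was at the start of the episode above 0.015 m).
It fails at once if the head unit is disturbed (moved more than 15 mm) (distance of head_unit from where it was at the start of the episode above 0.015 m).
It fails at once if the fan is disturbed (moved more than 15 mm) (distance of fan from where it was at the start of the episode above 0.015 m).
It also fails if it takes over 72 s, if anything falls off the work surface, if the arm or the gripper's body presses on something with over 40 N, if the wrist force passes 120 N, or if a joint passes its speed limit or range.

## Working session

There is one attempt and no reset: what is moved stays moved. The work goes in short steps, Python scripts to look and compute and a shell command to move; the robot and the scene stay as the last step left them, time stands still between calls to the robot, and variables do not carry over. Pictures are saved under pics/ and viewed, about 8 in all and at most 12, crops included, and the job is handed in when it is done.

```bash
mkdir -p pics
python3 - <<'E'
from plant import *
import cv2,numpy as np
print(read_state())
for n in("scene","top","wrist"):
    c=get_calibration(n);print(n,{k:np.round(v,4).tolist() for k,v in c.items() if not isinstance(v,str)})
for n in("scene","top"):
    cv2.imwrite(f"pics/{n}0.png",capture(n))
E
```

```text
{'time_s': 0.0, 'q': array([ 1.23107023e+00,  2.64746137e-01,  1.60542102e+00,  2.12796334e-05,
        1.27372306e+00, -3.68531012e-02]), 'qd': array([ 0.00168432,  0.00116786,  0.00103693, -0.00035901, -0.00098495,
        0.00011111]), 'joint_efforts': array([ 4.24822683e-04, -5.15076900e+01, -3.67330992e+01, -2.01065486e-04,
        1.26384161e-02,  3.32218451e-05]), 'eef_pos': array([0.2010494 , 0.64359796, 0.24394135]), 'eef_rot': array([-0.56925702,  0.57015858,  0.41817067, -0.41952226]), 'wrist_force': array([ 0.09369089, -0.44021219,  0.53803821]), 'torque': array([-0.04352728,  0.02365202,  0.01949746]), 'opening': 0.08515010428521515}
scene {'vfov': 54.1988, 'cx': 314.2881, 'cy': 200.9578, 'world_from_camera': [[-0.7698, -0.4101, 0.4891, 1.1044], [0.638, -0.471, 0.6092, 0.7452], [-0.0194, 0.781, 0.6242, 0.8594], [0.0, 0.0, 0.0, 1.0]]}
top {'vfov': 57.7209, 'cx': 327.968, 'cy': 199.047, 'world_from_camera': [[0.0072, 0.9955, -0.094, 0.3651], [-0.9999, 0.0057, -0.0157, 0.0116], [-0.0151, 0.0941, 0.9954, 1.3418], [0.0, 0.0, 0.0, 1.0]]}
wrist {'vfov': 69.9754, 'cx': 316.7964, 'cy': 201.743, 'T_tool_cam': [[1.0, -0.0004, -0.0014, -0.0002], [-0.0012, 0.298, -0.9546, -0.13], [0.0008, 0.9546, 0.298, 0.0761], [0.0, 0.0, 0.0, 1.0]]}
```

View pics/top0.png

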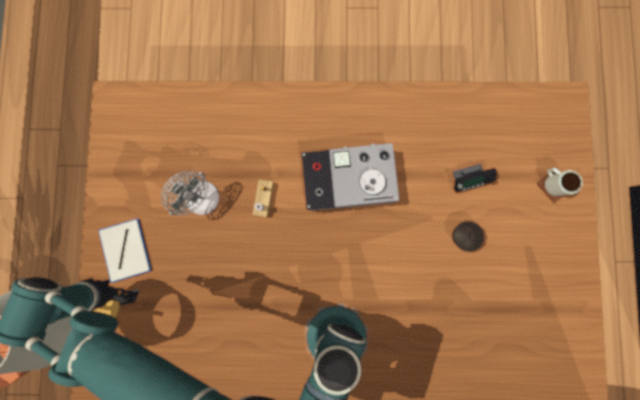

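View pics/scene0.png

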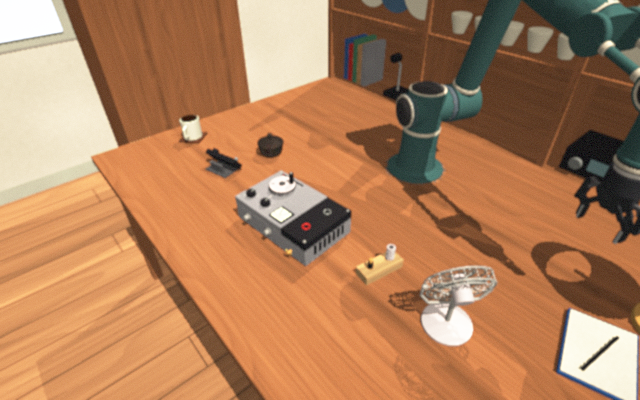

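```bash
cat > h.py <<'E'
from plant import *
import cv2,numpy as np
from scipy.spatial.transform import Rotation as R
def cam(n,st=None):
    c=get_calibration(n)
    if n=="wrist":
        st=st or read_state(); w,x,y,z=st['eef_rot']
        T=np.eye(4);T[:3,:3]=R.from_quat([x,y,z,w]).as_matrix();T[:3,3]=st['eef_pos'];T=T@c['T_tool_cam']
    else: T=np.array(c['world_from_camera'])
    return T,200/np.tan(np.radians(c['vfov']/2)),c['cx'],c['cy'],c
def p2w(n,uv,z,st=None):
    T,f,cx,cy,_=cam(n,st); d=T[:3,:3]@[(uv[0]-cx)/f,-(uv[1]-cy)/f,-1]
    return T[:3,3]+d*(z-T[2,3])/d[2]
def w2p(n,p,st=None):
    T,f,cx,cy,_=cam(n,st); q=T[:3,:3].T@(np.array(p)-T[:3,3])
    return np.array([cx+f*q[0]/-q[2],cy-f*q[1]/-q[2]])
E
python3 - <<'E'
from h import *
for n in("scene","top","wrist"): print(get_calibration(n).keys())
P=lambda n,u,z:print(n,u,np.round(p2w(n,u,z),4))
P("top",(317,166),.095);P("scene",(306,226),.095)
P("top",(319,192),.095);P("scene",(327,212),.095)
P("top",(373,181),.117);P("scene",(283,185),.117)
P("top",(259,207),.075);P("scene",(391,247),.075)
P("top",(263,184),.06)
P("top",(467,236),.04);P("scene",(270,146),.04)
a=cv2.imread("pics/top0.png")[130:260,150:410];b=cv2.imread("pics/scene0.png")[150:300,220:480]
cv2.imwrite("pics/crop1.png",np.vstack([cv2.resize(x,None,fx=2,fy=2,interpolation=cv2.INTER_CUBIC) for x in(a,b)]))
E
```

```text
dict_keys(['vfov', 'cx', 'cy', 'world_from_camera'])
dict_keys(['vfov', 'cx', 'cy', 'world_from_camera'])
dict_keys(['vfov', 'cx', 'cy', 'T_tool_cam'])
top (317, 166) [0.5983 0.0704 0.095 ]
scene (306, 226) [0.5979 0.073  0.095 ]
top (319, 192) [0.5072 0.0625 0.095 ]
scene (327, 212) [0.5105 0.0655 0.095 ]
top (373, 181) [ 0.5433 -0.1217  0.117 ]
scene (283, 185) [ 0.5461 -0.1088  0.117 ]
top (259, 207) [0.4553 0.2735 0.075 ]
scene (391, 247) [0.4596 0.2783 0.075 ]
top (263, 184) [0.5388 0.2643 0.06  ]
top (467, 236) [ 0.3592 -0.4622  0.04  ]
scene (270, 146) [ 0.3692 -0.4511  0.04  ]
```

View pics/crop1.png

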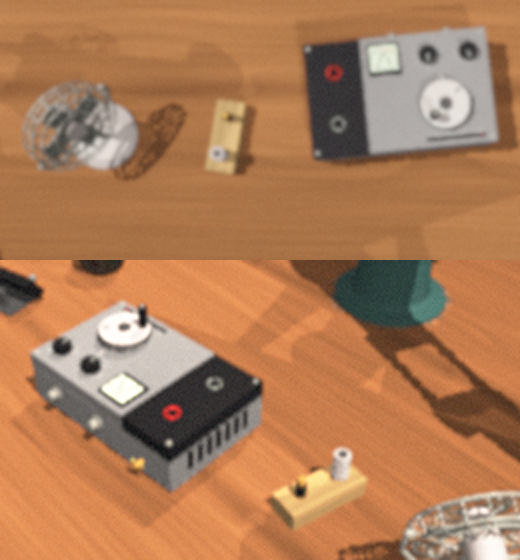

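Run:
```python
from h import *
s=read_state();w,x,y,z=s['eef_rot'];M=R.from_quat([x,y,z,w]).as_matrix();print(np.round(M,3), np.degrees(np.arctan2(M[1,0],M[0,0])))
P=lambda n,u,z:print(n,u,np.round(p2w(n,u,z),4))
P("top",(259,207),.075);P("top",(265.5,188.5),.066);P("scene",(370,264),.066)
P("top",(215,190),.15);P("top",(163,190),.15); P("scene",(495,275),.2);P("scene",(422,290),.2);P("top",(205,197),.0)
P("top",(303,152),.095);P("top",(308,209),.095);P("top",(395,145),.095);P("top",(399,200),.095)
```

```text
[[ 0.298 -0.001 -0.955]
 [ 0.955 -0.002  0.298]
 [-0.002 -1.     0.   ]] 72.65282766427669
top (259, 207) [0.4553 0.2735 0.075 ]
top (265.5, 188.5) [0.5219 0.2539 0.066 ]
scene (370, 264) [0.5431 0.2791 0.066 ]
top (215, 190) [0.5057 0.4061 0.15  ]
top (163, 190) [0.5048 0.5801 0.15  ]
scene (495, 275) [0.4566 0.5552 0.2   ]
scene (422, 290) [0.608  0.4789 0.2   ]
top (205, 197) [0.4969 0.4923 0.    ]
top (303, 152) [0.6477 0.1199 0.095 ]
top (308, 209) [0.448  0.0999 0.095 ]
top (395, 145) [ 0.6737 -0.2013  0.095 ]
top (399, 200) [ 0.481  -0.2131  0.095 ]
```

```bash
python3 -m handwheel '[[[0,-0.04,0],[0,0,3]],[[0.005,-0.08,0],[0,0,6]],[[0.01,-0.12,0],[0,0,9]],[[0.015,-0.16,0],[0,0,10]],[[0.02,-0.2,0],[0,0,10]],[[0.03,-0.235,0],[0,0,10]],[[0.06,-0.26,0],[0,0,10]],[[0.095,-0.28,0],[0,0,10]],[[0.13,-0.3,0],[0,0,10]],[[0.165,-0.32,-0.01],[0,0,10]],[[0.2,-0.34,-0.02],[0,0,10]],[[0.23,-0.36,-0.02],[0,0,10]]]' 60; python3 -m handwheel '[[[0.02,-0.01,0],[0,0,0]],[[0.02,-0.01,0],[0,0,0]],[[0.02,-0.01,0],[0,0,0]]]'
python3 - <<'E'
from h import *
s=read_state();print(s['eef_pos'],s['time_s'],s['opening'])
cv2.imwrite("pics/w1.png",capture("wrist"));import pickle;pickle.dump(s,open("w1.pkl","wb"))
print(w2p("wrist",(.457,.276,.075),s))
E
```

```text
time_s: 1.1
eef_pos: [0.4317, 0.2815, 0.2218]
eef_rot: [-0.531, 0.531, 0.465, -0.468]
wrist_force: [0.4, -0.0, -1.0]
opening: 0.0651
time_s: 1.35
eef_pos: [0.4522, 0.2704, 0.221]
eef_rot: [-0.532, 0.532, 0.464, -0.468]
wrist_force: [0.4, 0.7, 0.4]
opening: 0.0652
[0.45217522 0.27043561 0.22102235] 1.35 0.065163895559058
[323.38629915 196.55506664]
```

View pics/w1.png

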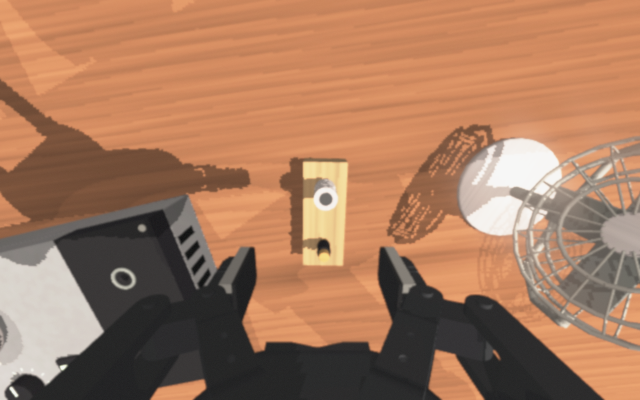

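Run:
```python
from h import *
import pickle;s=pickle.load(open("w1.pkl","rb"))
for u,z in(((326,199),.075),((323,245),.066),((304,161),.03),((347,161),.03),((303,265),.03),((344,266),.03),((122,279),.095)): print(u,np.round(p2w("wrist",u,z,s),4))
```

```text
(326, 199) [0.4599 0.2783 0.075 ]
(323, 245) [0.5144 0.2686 0.066 ]
(304, 161) [0.4258 0.2587 0.03  ]
(347, 161) [0.4321 0.3067 0.03  ]
(303, 265) [0.5559 0.2385 0.03  ]
(344, 266) [0.564  0.2897 0.03  ]
(122, 279) [0.5119 0.0604 0.095 ]
```

```bash
python3 -m handwheel '[[[0.008,0.008,-0.03],[0,0,0]],[[0.008,0.008,-0.065],[0,0,0]],[[0.008,0.008,-0.1],[0,0,0]],[[0.008,0.008,-0.13],[0,0,0]],[[0.008,0.008,-0.15],[0,0,0]],[[0.008,0.008,-0.163],[0,0,0]],[[0.008,0.008,-0.168],[0,0,0]],[[0.008,0.008,-0.168],[0,0,0]],[[0.008,0.008,-0.168],[0,0,0]]]' 60; python3 -m handwheel '[[[0,0,0],[0,0,0]],[[0,0,0],[0,0,0]],[[0,0,0],[0,0,0]],[[0,0,0],[0,0,0]],[[0,0,0],[0,0,0]],[[0,0,0],[0,0,0]],[[0,0,0],[0,0,0]],[[0,0,0],[0,0,0]]]' 255
```

```text
time_s: 2.15
eef_pos: [0.4591, 0.28, 0.0538]
eef_rot: [-0.531, 0.531, 0.465, -0.469]
wrist_force: [0.1, 0.9, 0.5]
opening: 0.0654
time_s: 2.82
eef_pos: [0.4598, 0.2795, 0.0551]
eef_rot: [-0.531, 0.532, 0.465, -0.468]
wrist_force: [-0.5, -3.7, 5.0]
opening: 0.0225
```

```bash
python3 -m handwheel '[[[0,0,0.03],[0,0,0]],[[0,0,0.07],[0,0,0]],[[0,0,0.11],[0,0,0]],[[0.01,-0.01,0.15],[0,0,0]],[[0.03,-0.035,0.165],[0,0,0]],[[0.055,-0.065,0.165],[0,0,0]],[[0.08,-0.095,0.165],[0,0,0]],[[0.105,-0.125,0.165],[0,0,0]],[[0.13,-0.155,0.165],[0,0,0]],[[0.155,-0.185,0.165],[0,0,0]],[[0.17,-0.21,0.165],[0,0,0]],[[0.17,-0.21,0.165],[0,0,0]]]'; python3 -m handwheel '[[[0,0,0],[0,0,0]],[[0,0,0],[0,0,0]],[[0,0,0],[0,0,0]]]';  python3 - <<'E'
from h import *
s=read_state();print(s['eef_pos'],s['time_s'],s['opening'])
cv2.imwrite("pics/w2.png",capture("wrist"));import pickle;pickle.dump(s,open("w2.pkl","wb"))
E
```

```text
time_s: 3.82
eef_pos: [0.6326, 0.0644, 0.2203]
eef_rot: [-0.531, 0.534, 0.464, -0.467]
wrist_force: [0.5, 0.7, -0.6]
opening: 0.0225
time_s: 4.07
eef_pos: [0.6321, 0.065, 0.2203]
eef_rot: [-0.531, 0.534, 0.464, -0.467]
wrist_force: [-0.1, -0.1, -0.5]
opening: 0.0227
[0.63205271 0.064978   0.22031087] 4.0667 0.022731190882287294
```

View pics/w2.png

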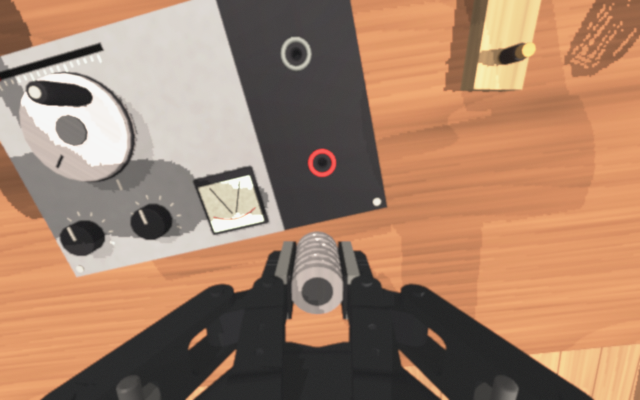

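Run:
```python
from h import *
import pickle;s=pickle.load(open("w2.pkl","rb"))
im=cv2.imread("pics/w2.png").astype(int);b,g,r=im[...,0],im[...,1],im[...,2]
m=(r>180)&(g<110)&(b<110);m[:140]=0;m[190:]=0;m[:,:300]=0;m[:,345:]=0
ys,xs=np.where(m);u=((xs.min()+xs.max())/2,(ys.min()+ys.max())/2);print(m.sum(),u,xs.mean(),ys.mean())
J=p2w("wrist",u,.095,s);G=p2w("wrist",(296,54),.095,s);C=p2w("wrist",(71,130),.117,s);print(J,G,C,np.linalg.norm(J-G),np.degrees(np.arctan2(*(J-G)[1::-1])))
for u2 in((377,202),(80,269)):print(p2w("wrist",u2,.095,s))
print("handle base",p2w("wrist",(85,95),.119,s),"top",p2w("wrist",(37,92),.159,s))
p=s['eef_pos']
for dz in(.0194,-.0216):print(w2p("wrist",p+[0,0,dz],s), p2w("wrist",(317,292),p[2]+dz,s)-p)
# tuner yaw estimate -> wheel from jack
for yaw in(4,5,6,7):
    c=R.from_euler('z',yaw,degrees=True).as_matrix()
    print(yaw,J+c@[-.075,-.185,.022],J+c@[-.09,0,0])
t=p2w("top",(317,166),.095);print(t,w2p("top",J))
```

```text
326 (np.float64(321.5), np.float64(162.5)) 321.59815950920245 162.33128834355827
[0.59953322 0.0729949  0.095     ] [0.509673   0.06378962 0.095     ] [ 0.54386909 -0.1212711   0.117     ] 0.09033048595305736 5.848980999989928
[0.64315457 0.11973291 0.095     ]
[ 0.67508818 -0.18382283  0.095     ]
handle base [ 0.52057383 -0.09891938  0.119     ] top [ 0.52111201 -0.09811526  0.159     ]
[316.44710975 290.12450303] [0.00100187 0.00011716 0.0194    ]
[316.87956421 248.61034322] [ 0.02929507 -0.00382458 -0.0216    ]
4 [ 0.53762086 -0.11678618  0.117     ] [0.50975245 0.06671682 0.095     ]
5 [ 0.54094243 -0.1178378   0.117     ] [0.50987569 0.06515089 0.095     ]
6 [ 0.54428184 -0.11883128  0.117     ] [0.51002625 0.06358734 0.095     ]
7 [ 0.54763808 -0.11976634  0.117     ] [0.51020406 0.06202666 0.095     ]
[0.59825748 0.0703532  0.095     ] [316.24577746 165.63526536]
```

```bash
python3 -m handwheel '[[[-0.015,0.004,0],[0,0,0]],[[-0.033,0.0083,-0.02],[0,0,0]],[[-0.033,0.0083,-0.045],[0,0,0]],[[-0.033,0.0083,-0.065],[0,0,0]],[[-0.033,0.0083,-0.065],[0,0,0]],[[-0.033,0.0083,-0.065],[0,0,0]]]'
python3 - <<'E'
from h import *
s=read_state();print(s['eef_pos'],s['time_s'],s['opening'])
cv2.imwrite("pics/w3.png",np.vstack([cv2.resize(capture("wrist")[120:320,200:440],None,fx=2.5,fy=2.5,interpolation=cv2.INTER_CUBIC)]));import pickle;pickle.dump(s,open("w3.pkl","wb"))
for dz in(-.0216,-.047):print((w2p("wrist",s['eef_pos']+[0,0,dz],s)-[200,120])*2.5)
print((w2p("wrist",[.5995,.073,.095],s)-[200,120])*2.5)
E
```

```text
time_s: 4.62
eef_pos: [0.5973, 0.0747, 0.1543]
eef_rot: [-0.531, 0.532, 0.464, -0.469]
wrist_force: [-0.4, -0.3, 0.3]
opening: 0.0227
[0.59730641 0.07465672 0.15434096] 4.6167 0.022743703682628773
[292.24488131 321.77276781]
[292.73548    278.97136656]
[288.17712029 269.64069735]
```

View pics/w3.png

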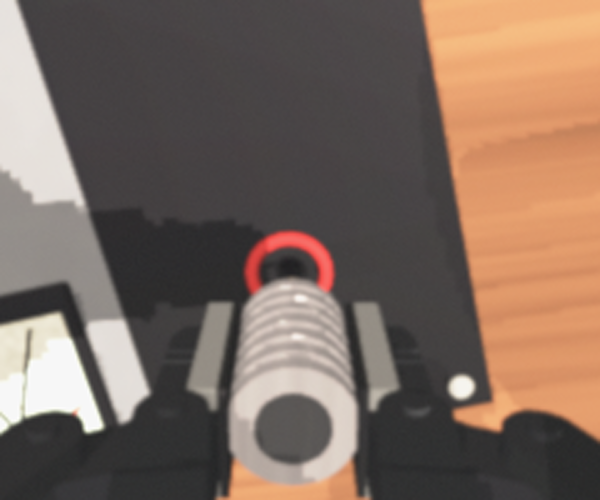

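Run:
```python
from h import *
import pickle;s=pickle.load(open("w3.pkl","rb"));p=s['eef_pos']
for v in(270,272,274):print(p2w("wrist",(200+290/2.5,120+v/2.5),.095,s)-p)
print(p2w("wrist",(200+293/2.5,120+425/2.5),p[2]+.0194,s)-p)
```

```text
[ 0.0023697  -0.00115433 -0.05934096]
[ 0.0029809  -0.00123481 -0.05934096]
[ 0.00359319 -0.00131543 -0.05934096]
[3.70118929e-05 3.46206153e-04 1.94000000e-02]
```

```bash
python3 -m handwheel '[[[0.0025,-0.0013,0],[0,0,0]],[[0.0025,-0.0013,0],[0,0,0]],[[0.0025,-0.0013,-0.005],[0,0,0]],[[0.0025,-0.0013,-0.009],[0,0,0]],[[0.0025,-0.0013,-0.012],[0,0,0]],[[0.0025,-0.0013,-0.015],[0,0,0]],[[0.0025,-0.0013,-0.018],[0,0,0]],[[0.0025,-0.0013,-0.018],[0,0,0]]]'
```

```text
time_s: 5.33
eef_pos: [0.5999, 0.0732, 0.1365]
eef_rot: [-0.531, 0.532, 0.464, -0.469]
wrist_force: [-2.9, -0.4, -2.6]
opening: 0.0225
```

```bash
python3 -m handwheel '[[[-0.0005,0,-0.003],[0,0,0]],[[-0.0005,0,-0.006],[0,0,0]],[[-0.0005,0,-0.009],[0,0,0]],[[-0.0005,0,-0.012],[0,0,0]],[[-0.0005,0,-0.014],[0,0,0]],[[-0.0005,0,-0.014],[0,0,0]]]'
```

```text
time_s: 5.83
eef_pos: [0.5992, 0.0731, 0.1219]
eef_rot: [-0.531, 0.532, 0.463, -0.469]
wrist_force: [-0.5, -0.4, -0.7]
opening: 0.0222
```

```bash
python3 -m handwheel '[[[0,0,-0.002],[0,0,0]],[[0,0,-0.004],[0,0,0]],[[0,0,-0.005],[0,0,0]],[[0,0,-0.005],[0,0,0]],[[0,0,-0.005],[0,0,0]]]'
```

```text
time_s: 6.25
eef_pos: [0.5998, 0.0731, 0.1201]
eef_rot: [-0.531, 0.533, 0.464, -0.468]
wrist_force: [-6.8, -0.5, 14.1]
opening: 0.0223
```

```bash
python3 -m handwheel '[[[0,0,0],[0,0,0]],[[0,0,0],[0,0,0]],[[0,0,0],[0,0,0]],[[0,0,0],[0,0,0]],[[0,0,0],[0,0,0]],[[0,0,0.02],[0,0,0]],[[0,0,0.05],[0,0,0]],[[0,0,0.08],[0,0,0]],[[0,0,0.1],[0,0,0]]]' 60;  python3 -m handwheel '[[[-0.01,-0.035,0],[0,0,0]],[[-0.02,-0.07,0],[0,0,0]],[[-0.03,-0.105,0],[0,0,0]],[[-0.035,-0.14,0],[0,0,0]],[[-0.04,-0.173,0],[0,0,0]],[[-0.04,-0.173,0],[0,0,0]],[[-0.04,-0.173,0],[0,0,0]]]'
python3 - <<'E'
from h import *
s=read_state();print(s['eef_pos'],s['time_s'],s['opening'])
cv2.imwrite("pics/w4.png",capture("wrist"));import pickle;pickle.dump(s,open("w4.pkl","wb"))
E
```

```text
time_s: 7.0
eef_pos: [0.6007, 0.0732, 0.2225]
eef_rot: [-0.53, 0.533, 0.464, -0.468]
wrist_force: [1.1, 0.2, -0.1]
opening: 0.0652
time_s: 7.58
eef_pos: [0.5603, -0.1013, 0.2222]
eef_rot: [-0.531, 0.534, 0.463, -0.467]
wrist_force: [0.2, 0.7, -0.2]
opening: 0.0655
[ 0.56027034 -0.10133147  0.22215985] 7.5833 0.06545963524931289
```

View pics/w4.png

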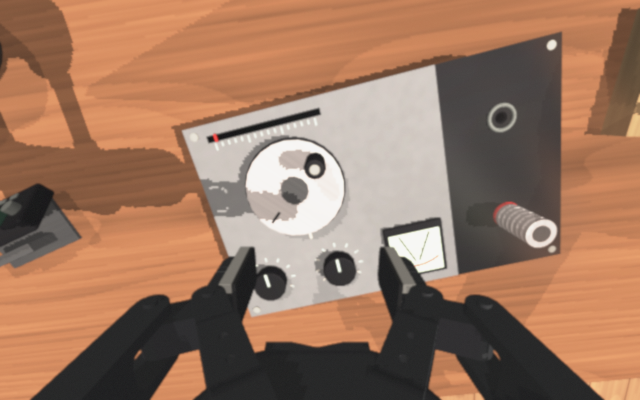

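Run:
```python
from h import *
import pickle;s=pickle.load(open("w4.pkl","rb"))
im=cv2.imread("pics/w4.png");cv2.imwrite("pics/c4.png",cv2.resize(im[95:250,195:355],None,fx=3.75,fy=3.75,interpolation=cv2.INTER_CUBIC))
H=p2w("wrist",(315,169),.159,s);C=p2w("wrist",(294,189),.117,s)
print(H,C,np.linalg.norm((H-C)[:2]),np.degrees(np.arctan2(*(H-C)[1::-1]))-6)
print(p2w("wrist",(215,138),.095,s))
```

```text
[ 0.52114527 -0.09752582  0.159     ] [ 0.54367019 -0.11909117  0.117     ] 0.031183913381393407 130.24677628812324
[ 0.49394917 -0.18362049  0.095     ]
```

View pics/c4.png

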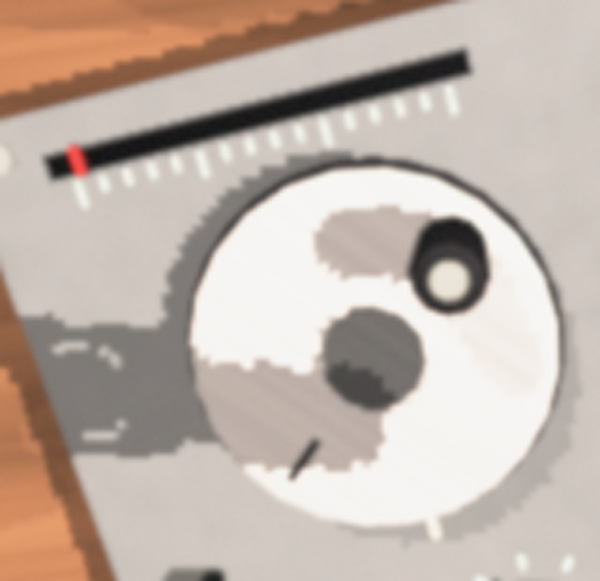

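```bash
python3 -m handwheel '[[[-0.02,0.0035,0],[0,0,0]],[[-0.039,0.0035,0],[0,0,0]],[[-0.039,0.0035,-0.025],[0,0,0]],[[-0.039,0.0035,-0.05],[0,0,0]],[[-0.039,0.0035,-0.07],[0,0,0]],[[-0.039,0.0035,-0.08],[0,0,0]],[[-0.039,0.0035,-0.08],[0,0,0]],[[-0.039,0.0035,-0.08],[0,0,0]]]'; python3 -m handwheel '[[[0,0,0],[0,0,0]],[[0,0,0],[0,0,0]],[[0,0,0],[0,0,0]],[[0,0,0],[0,0,0]],[[0,0,0],[0,0,0]],[[0,0,0],[0,0,0]],[[0,0,0],[0,0,0]],[[0,0,0],[0,0,0]],[[0,0,0],[0,0,0]]]' 255
```

```text
time_s: 8.3
eef_pos: [0.5216, -0.0957, 0.1419]
eef_rot: [-0.531, 0.533, 0.464, -0.468]
wrist_force: [0.5, 0.1, 0.3]
opening: 0.0655
time_s: 9.05
eef_pos: [0.5226, -0.0962, 0.1433]
eef_rot: [-0.531, 0.533, 0.465, -0.467]
wrist_force: [0.6, -0.4, 4.7]
opening: 0.0141
```

```bash
python3 -m handwheel '[[[0.0065,0.0048,0],[0,0,0]],[[0.014,0.0078,0],[0,0,0]],[[0.022,0.0087,0],[0,0,0]],[[0.030,0.0075,0],[0,0,0]],[[0.0375,0.0043,0],[0,0,0]],[[0.0438,-0.0008,0],[0,0,0]],[[0.0486,-0.0073,0],[0,0,0]],[[0.0516,-0.0148,0],[0,0,0]],[[0.0524,-0.0201,0],[0,0,0]],[[0.0524,-0.0245,0],[0,0,0]],[[0.0524,-0.0245,0],[0,0,0]],[[0.0524,-0.0245,0],[0,0,0]]]'
```

```text
time_s: 10.05
eef_pos: [0.5746, -0.1161, 0.1433]
eef_rot: [0.534, -0.531, -0.465, 0.466]
wrist_force: [-3.7, 12.8, 8.3]
opening: 0.014
```

```bash
python3 -m handwheel '[[[0.0002,-0.006,0],[0,0,0]],[[0.0002,-0.006,0],[0,0,0]],[[0.0002,-0.006,0],[0,0,0]],[[0.0002,-0.006,0],[0,0,0]]]'; python3 -m handwheel '[[[0,0,0],[0,0,0]],[[0,0,0],[0,0,0]],[[0,0,0],[0,0,0]]]'
python3 - <<'E'
from h import *
s=read_state();print(s['eef_pos'],s['time_s'],s['opening'])
cv2.imwrite("pics/w5.png",capture("wrist")[60:320,140:520])
E
```

```text
time_s: 10.38
eef_pos: [0.5746, -0.1163, 0.1432]
eef_rot: [0.537, -0.528, -0.467, 0.464]
wrist_force: [-3.7, 16.2, 7.7]
opening: 0.0141
time_s: 10.63
eef_pos: [0.5745, -0.1152, 0.1433]
eef_rot: [0.538, -0.527, -0.467, 0.464]
wrist_force: [-4.2, 0.5, 5.1]
opening: 0.014
[ 0.57450471 -0.1152047   0.14328933] 10.6333 0.014013108719206949
```

View pics/w5.png

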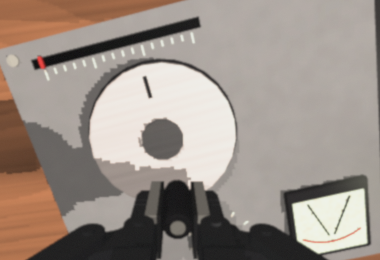

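```bash
python3 -m handwheel '[[[-0.0018,0.0079,0],[0,0,0]],[[-0.0056,0.015,0],[0,0,0]],[[-0.0111,0.0209,0],[0,0,0]],[[-0.018,0.0252,0],[0,0,0]],[[-0.0257,0.0276,0],[0,0,0]],[[-0.0338,0.0279,0],[0,0,0]],[[-0.0417,0.0261,0],[0,0,0]],[[-0.0489,0.0223,0],[0,0,0]],[[-0.0548,0.0168,0],[0,0,0]],[[-0.0591,0.0099,0],[0,0,0]],[[-0.0614,0.0021,0],[0,0,0]],[[-0.0617,-0.0059,0],[0,0,0]]]'
```

```text
time_s: 11.68
eef_pos: [0.5126, -0.1213, 0.1434]
eef_rot: [0.538, -0.527, -0.467, 0.464]
wrist_force: [5.8, 2.4, -1.7]
opening: 0.0143
```

```bash
python3 -m handwheel '[[[0.0018,-0.0079,0],[0,0,0]],[[0.0056,-0.015,0],[0,0,0]],[[0.0111,-0.0209,0],[0,0,0]],[[0.018,-0.0252,0],[0,0,0]],[[0.0257,-0.0276,0],[0,0,0]],[[0.0338,-0.0279,0],[0,0,0]],[[0.0417,-0.0261,0],[0,0,0]],[[0.0489,-0.0223,0],[0,0,0]],[[0.0548,-0.0168,0],[0,0,0]],[[0.0591,-0.0099,0],[0,0,0]],[[0.0614,-0.0021,0],[0,0,0]],[[0.0617,0.0059,0],[0,0,0]]]'
```

```text
time_s: 12.68
eef_pos: [0.5745, -0.1148, 0.1433]
eef_rot: [0.538, -0.526, -0.467, 0.464]
wrist_force: [-4.2, -3.4, 5.9]
opening: 0.0145
```

```bash
python3 -m handwheel '[[[-0.0018,0.0079,0],[0,0,0]],[[-0.0056,0.015,0],[0,0,0]],[[-0.0111,0.0209,0],[0,0,0]],[[-0.018,0.0252,0],[0,0,0]],[[-0.0257,0.0276,0],[0,0,0]],[[-0.0338,0.0279,0],[0,0,0]],[[-0.0417,0.0261,0],[0,0,0]],[[-0.0489,0.0223,0],[0,0,0]],[[-0.0548,0.0168,0],[0,0,0]],[[-0.0591,0.0099,0],[0,0,0]],[[-0.0614,0.0021,0],[0,0,0]],[[-0.0617,-0.0059,0],[0,0,0]]]'
```

```text
time_s: 13.68
eef_pos: [0.5126, -0.12, 0.1434]
eef_rot: [0.538, -0.526, -0.468, 0.464]
wrist_force: [2.1, 1.7, 0.5]
opening: 0.0144
```

```bash
python3 -m handwheel '[[[0.0018,-0.0079,0],[0,0,0]],[[0.0056,-0.015,0],[0,0,0]],[[0.0111,-0.0209,0],[0,0,0]],[[0.018,-0.0252,0],[0,0,0]],[[0.0257,-0.0276,0],[0,0,0]],[[0.0338,-0.0279,0],[0,0,0]],[[0.0417,-0.0261,0],[0,0,0]],[[0.0489,-0.0223,0],[0,0,0]],[[0.0548,-0.0168,0],[0,0,0]],[[0.0591,-0.0099,0],[0,0,0]],[[0.0614,-0.0021,0],[0,0,0]],[[0.0617,0.0059,0],[0,0,0]]]'; python3 -m handwheel '[[[0,0,0],[0,0,0]],[[0,0,0],[0,0,0]],[[0,0,0],[0,0,0]],[[0,0,0],[0,0,0]]]';python3 - <<'E'
from h import *
s=read_state();print(s['eef_pos'],s['time_s'],s['opening'],s['wrist_force'])
cv2.imwrite("pics/w6.png",capture("wrist"))
E
```

```text
time_s: 14.68
eef_pos: [0.5742, -0.1129, 0.1433]
eef_rot: [0.538, -0.526, -0.467, 0.464]
wrist_force: [-5.0, -2.4, 4.7]
opening: 0.0139
time_s: 15.02
eef_pos: [0.5739, -0.1121, 0.1433]
eef_rot: [0.538, -0.525, -0.468, 0.464]
wrist_force: [-2.3, 0.8, 3.6]
opening: 0.0143
[ 0.57393147 -0.11210313  0.14334786] 15.0167 0.014286385315850662 [-2.32500187  0.7745081   3.6295632 ]
```

View pics/w6.png

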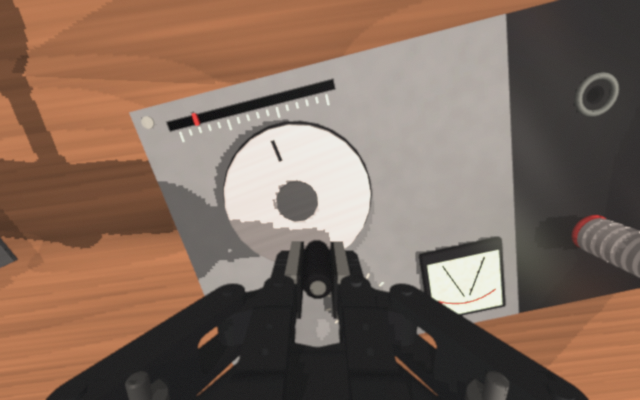

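```bash
python3 -m handwheel '[[[0.0002,-0.0018,0],[0,0,0]],[[0.0005,-0.0036,0],[0,0,0]],[[0.0005,-0.0036,0],[0,0,0]],[[0.0005,-0.0036,0],[0,0,0]]]'; python3 -m handwheel '[[[0,0,0],[0,0,0]],[[0,0,0],[0,0,0]],[[0,0,0],[0,0,0]],[[0,0,0],[0,0,0]]]';python3 - <<'E'
from h import *
s=read_state();print(s['eef_pos'],s['qd'])
cv2.imwrite("pics/w7.png",capture("wrist")[60:320,100:640])
E
```

```text
time_s: 15.4
eef_pos: [0.5746, -0.1164, 0.1434]
eef_rot: [0.538, -0.526, -0.467, 0.464]
wrist_force: [-1.0, -0.5, 3.4]
opening: 0.0137
time_s: 15.73
eef_pos: [0.5746, -0.1166, 0.1434]
eef_rot: [0.538, -0.526, -0.467, 0.464]
wrist_force: [-1.3, 0.4, 3.6]
opening: 0.0145
[ 0.57458195 -0.11657528  0.14336102] [-7.28978196e-04 -3.86513123e-05 -1.23743025e-03 -1.94783119e-03
 -2.27010953e-03 -2.68371910e-03]
```

View pics/w7.png

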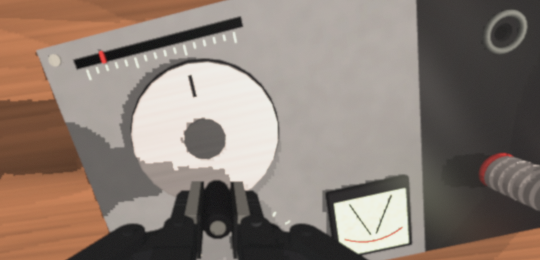

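```bash
python3 -m handwheel '[[[0,0.0008,0],[0,0,0]],[[0,0.0008,0],[0,0,0]],[[0,0.0008,0],[0,0,0]],[[0,0.0008,0],[0,0,0]],[[0,0.0008,0],[0,0,0]],[[0,0.0008,0],[0,0,0]]]'
python3 - <<'E'
from h import *
a=cv2.imread("pics/w5.png").astype(int)
b=capture("wrist")[60:320,140:520].astype(int);s=read_state()
print(s['eef_pos'],s['opening'],np.abs(s['qd']).max())
def ang(im):
    g=im.sum(2)/3
    hub=g<130; n,l,st,c=cv2.connectedComponentsWithStats((hub).astype(np.uint8))
    o=[(st[i][4],c[i].round(1).tolist()) for i in range(1,n) if 20<st[i][4]<3000 and 60<c[i][0]<260]
    r=(im[...,2]>180)&(im[...,1]<110)&(im[...,0]<110);r[:,260:]=0;r[120:]=0
    return o,[v.mean() for v in np.where(r)]
print(ang(a));print(ang(b))
job_done()
E
```

```text
time_s: 16.28
eef_pos: [0.5745, -0.1159, 0.1433]
eef_rot: [0.538, -0.526, -0.467, 0.464]
wrist_force: [-1.2, -1.6, 2.9]
opening: 0.0145
[ 0.57454455 -0.11583582  0.14333613] 0.014453667583042541 0.001129379978422471
([(np.int32(2004), [115.4, 43.0]), (np.int32(67), [147.1, 86.9]), (np.int32(1281), [161.7, 138.7])], [np.float64(62.27272727272727), np.float64(40.56818181818182)])
([(np.int32(2001), [116.7, 42.8]), (np.int32(67), [149.5, 86.2]), (np.int32(1285), [163.0, 138.6])], [np.float64(57.06382978723404), np.float64(60.93617021276596)])
the job is handed in; nothing more can be done
```

The job is handed in at about 16.3 s of the 72 s limit, with every check I made agreeing. `job_done()` gives no verdict, so I have no confirmed result.

- **Test load:** I took it from the rack and pushed it home in the red-ringed jack. It stopped with about 14 N of push at the height expected for fully home, and later pictures show it standing in that jack.
- **Handwheel to its stop:** I wound it clockwise about 130°. It met a resistance of 13–16 N, and the red pointer stood at tick 0.
- **Two turns back:** I backed it off two turns. The first finish overran by about 0.12 rad, so I corrected it.
- **Final position:** the handle is 0.6 mm from where it sat at the stop. The mark on the disc is about 1.3° from its direction at the stop, where about 11° is allowed. The pointer moved about 20 px, where a tick is about 10 px, so that is two turns.
- **Grip:** the handle is still held, with the fingers at 14.5 mm on the 16 mm handle, and the arm is at rest. I did not measure the finger contact force directly.
- **Other objects:** I took no final picture to check the dish, head unit, fan or other plug, but no path came near them and I saw no unexpected forces.

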